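# Park the sprung plate clamp open

## Task

Two plate holders each hold a well plate under a spring-loaded clamp. Free the blue plate: draw its holder's red knob back along the slot, away from the plate, then sideways into the side notch and let go, so that the clamp stays parked open by itself. Leave the orange plate's clamp alone and the blue plate lying in its holder.

Things in the scene. Friction and masses are not known exactly. Their poses are not given: they have to be found in the camera images.
- blue_notch (a point): Fixed point of the blue plate's holder: the knob's axis passes here when parked in the notch. On the slotted light grey deck, 48 mm above the bench. x points level from clamp to plate, y left of it, z up. J-shaped slot, knob axis in this frame, mm: shut at x 34, y -27; straight leg to x -26; sideways only at x -10 to -26, up to y 7; then back to x 0 in the notch (y -7 to 7). Green dot beside it.
- blue_knob (a point): Centre of the top of the blue plate's red clamp knob: upright cylinder, diameter 24 mm, 44 mm tall, top 98 mm above the bench, 6 mm clear of the deck. Slides level only, does not turn. A spring pulls it towards the plate (+x of blue_notch): 2.5 N shut, 8.5 N at the far end; slight friction sideways. Let go outside the notch it snaps back. Good path: to x -19, then to y 0, let go.
- blue_plate: Blue well plate with white wells, loose in its holder (white base 215 x 150 mm, 16 mm thick): 85 x 127 mm, 14.5 mm tall, 60 g. Origin at the centre of its underside, 16 mm above the bench, 80 mm in x and 17 mm in y (blue_notch axes) from the shut knob. When shut, the clamp's steel jaw reaches 8 mm over its edge.
- orange_knob (a point): Centre of the top of the identical red knob of the other, identical holder, the one with the orange plate. To be left alone.
Things that resemble listed ones, but are neither listed nor needed, are in the scene too. Of the things like the blue_plate, leave any that is green or turquoise; of the rest the larger one is meant.

How it is judged:
By the outcome, as a careful person would: the job done as asked, in the order asked, and still so for the second after the job is handed in, with the robot touching nothing.
It also fails if it takes over 32 s, if anything falls off the work surface, if the arm or the gripper's body presses on something with over 40 N, if the wrist force passes 120 N, or if a joint passes its speed limit or range.

## Robot

A 6-joint arm with a two-finger parallel gripper is mounted at the origin on the work surface. World frame = base frame: x ahead of the robot, y to its left, z up, the work surface at z = 0. Lengths are in m, angles in rad, forces in N, time in s.
With the tool pointing down it reaches from about 0.275 to 0.825 m from the base axis. Payload 5.2 kg.
Tool frame: the origin (TCP) lies on the centre line of the jaws, within the pads' length; the fingertips stand 14 mm ahead of it and the grasp point (between the pads) lies 5 mm behind it; z points along the fingers, x is the direction in which the jaws open and shut, and the axes are right-handed (so a half turn about z gives the same grasp; the last joint's range is limited). The gripper opens to 93 mm and grips with 3 to 60 N. Pads are 15 mm wide; open, the fingers measure 128 mm over their backs; the gripper's body (75 mm by 188 mm) begins 65 mm behind the grasp point.
Start: joints at [-1.533, 0.259, 1.535, -0, 1.348, -0.203], TCP at [0.131, -0.534, 0.233] pointing down, gripper open.
Joint ranges: [-3.14, 3.14], [-0.91, 2.08], [0.19, 2.58], [-1.22, 4.36], [0.22, 2.71], [-3.12, 3.12]. Speed limits (rad/s): [2.57, 2.57, 3.14, 3.14, 3.14, 3.14].

## Interface

Orientations are given as a unit quaternion [x, y, z, w].
In Python, from rig import env gives the robot as it stands.
- The arm moves only by the tool servo_tool, never from a script. Its argument "steps" is a list of rows, each a list of 3 entries, a list of its own where there are three numbers: the closure, from -1 (fully open) to 1 (shut), then the shift along the tool's x, y, z in cm, then the turn, a rotation vector about the tool's x, y, z in degrees. In form: [[hand, [tx, ty, tz], [wx, wy, wz]], ...]. A call has 1 to 20 rows; each row shifts and turns the commanded pose from where the row before left it, along the tool's axes as they then stand; what a row does not reach is not made up. A row lasts 1/10 s, in which the tool goes at most 50 mm and 8.59 degrees, less where a joint would pass 70% of its speed; a pose out of reach is approached as far as the arm can. A call with a gripper value outside its range is refused whole. The fingers move at their own pace and stop on an object; "force" is the grip in N (left out, the last holds). Time passes only in rows, so rows that do not move let the fingers close. It gives the time, the measured TCP pose, the force and the opening at its end, in the units of the state.
- env.read_state(): the state, without advancing time (a new reading comes with each control period).
- env.snapshot(name): name is "scene" or "top" or "wrist"; returns the picture (420x560x3 uint8, red, green, blue); there is no depth.
- env.camera_params(name): a dict with "mtx" (3x3 intrinsics, pixels), "D" ([k1, k2, p1, p2, k3] as OpenCV has them; the pictures are not rectified), "pose" (4x4, takes a point from camera to world coordinates). Camera axes: x right, y down, z forward; pixel columns grow to the right and rows downward; lengths in m; the calibration is good to about 2 mm. A picture is of the moment at which its call begins: read the wrist's pose just before it. camera_params takes no time and is no camera call; for the wrist camera it gives the pose at the moment of the call.
- env.hand_in(): hands the job in, once; it reports no verdict.
The state is a dict: "t": time; "joints": joint angles; "dq": joint speeds; "effort": joint torques, N m; "tool_pos": TCP position; "eef_rot": TCP orientation; "contact_force": force on the tool from outside, world axes, zero at the start; "wrist_torque": the same for the moment, N m; "gripper_width": finger opening in m.
Only numpy, scipy, OpenCV 4.12 (cv2) and the standard library are available. Lean on these libraries where they do the work, as an engineer would, in place of code of your own. Each camera call takes 0.05 s, during which the arm holds its last target. There are 200 camera calls.

## Working session

There is one attempt and no reset: what is moved stays moved. The work goes in short steps, Python scripts to look and compute and a tool call to move; the robot and the scene stay as the last step left them, time stands still between calls to the robot, and variables do not carry over. Pictures are saved under pics/ and viewed, about 8 in all and at most 12, crops included, and the job is handed in when it is done.

Besides the shell and the picture viewer there is one more tool, called after "Request:" as name(argument=value, ...) on one line, values as JSON. servo_tool: Moves the arm, as the interface text tells. Its arguments: {"type":"object","properties":{"steps":{"type":"array"},"force":{"type":"number"}},"required":["steps"]}

```bash
mkdir -p pics; python3 - <<'E'
from rig import env
import cv2,numpy as np
for n in ["scene","top"]:
    im=env.snapshot(n); cv2.imwrite(f"pics/{n}0.png",im[:,:,::-1])
    p=env.camera_params(n); print(n,np.round(p["mtx"],1).tolist(),p["D"],np.round(p["pose"],3).tolist())
s=env.read_state(); print(s["t"],s["tool_pos"],s["eef_rot"])
E
```

```text
scene [[532.3, 0.0, 276.8], [0.0, 532.3, 207.4], [0.0, 0.0, 1.0]] [-0.00295445  0.          0.          0.          0.        ] [[-0.772, 0.411, -0.486, 1.152], [0.636, 0.48, -0.605, 0.805], [-0.015, -0.775, -0.631, 0.87], [0.0, 0.0, 0.0, 1.0]]
top [[451.6, 0.0, 283.0], [0.0, 451.6, 207.3], [0.0, 0.0, 1.0]] [-0.08083127  0.          0.          0.          0.        ] [[0.005, -0.997, 0.073, 0.463], [-1.0, -0.005, 0.004, 0.096], [-0.004, -0.073, -0.997, 1.303], [0.0, 0.0, 0.0, 1.0]]
0.1 [ 0.13116521 -0.53365979  0.23191427] [ 7.86910089e-01 -6.17067145e-01 -5.10473306e-04 -6.24807092e-04]
```

View pics/top0.png

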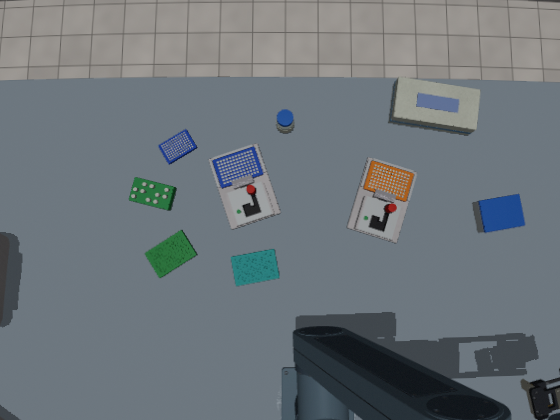

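View pics/scene0.png

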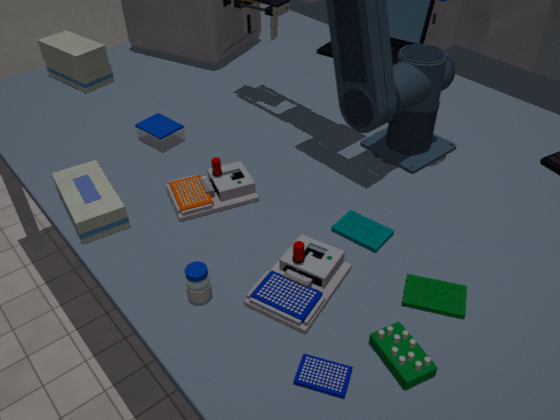

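Two views. The candidates for the plate are the large blue plate in the holder, top (237,167), the small blue plate (178,147), the box with a blue lid (501,213), and the green and turquoise plates. The knob candidates are red (251,189) on the blue holder and (392,208) on the orange holder. I choose the holder plate at (237,167) and the knob at (251,189), and will check them in a close crop and measure.

```bash
cat > h.py <<'E'
import cv2,numpy as np
from scipy.spatial.transform import Rotation as R
def ray(p,uv):
    n=cv2.undistortPoints(np.array([[uv]],float),np.array(p["mtx"]),np.array(p["D"]))[0,0]
    T=np.array(p["pose"]); return T[:3,3],T[:3,:3]@np.array([n[0],n[1],1])
def plane(p,uv,z):
    o,d=ray(p,uv); return o+d*(z-o[2])/d[2]
def tri(a,b):
    (o1,d1),(o2,d2)=a,b
    s=np.linalg.lstsq(np.c_[d1,-d2],o2-o1,rcond=None)[0]
    p,q=o1+s[0]*d1,o2+s[1]*d2; return (p+q)/2,np.linalg.norm(p-q)
def blobs(im,kind,box,mn=15):
    h=cv2.cvtColor(im,cv2.COLOR_RGB2HSV)
    m={"red":((h[...,0]<6)|(h[...,0]>174))&(h[...,1]>150)&(h[...,2]>70),
       "blue":(h[...,0]>108)&(h[...,0]<128)&(h[...,1]>130)&(h[...,2]>50),
       "green":(h[...,0]>50)&(h[...,0]<85)&(h[...,1]>100)&(h[...,2]>50)}[kind].astype(np.uint8)
    x0,y0,x1,y1=box; k=np.zeros_like(m); k[y0:y1,x0:x1]=1
    c,_=cv2.findContours(m*k,cv2.RETR_EXTERNAL,cv2.CHAIN_APPROX_NONE)
    return [x for x in c if cv2.contourArea(x)>=mn]
E
python3 - <<'E'
from h import *; from rig import env
im={n:cv2.imread(f"pics/{n}0.png")[:,:,::-1].copy() for n in("scene","top")}
P={n:env.camera_params(n) for n in im}
bx={"top":(200,135,285,235),"scene":(235,225,360,330)}
bo={"top":(340,150,420,245),"scene":(160,150,262,220)}
for nm,b in(("blue",bx),("orange",bo)):
  e={}
  for n in im:
    for k in("red","green","blue"):
      for c in blobs(im[n],k,b[n],3):
        print(nm,n,k,cv2.contourArea(c),np.round(c[:,0].mean(0),1),cv2.boundingRect(c))
        if k=="red":
          # topmost ellipse in scene ; top camera: blob top
          x,y,w,h=cv2.boundingRect(c); e[n]=(x+w/2-.5,y+w*.38) if n=="scene" else c[:,0].mean(0)
  print(nm,"knob tri",tri(ray(P["top"],e["top"]),ray(P["scene"],e["scene"])),plane(P["top"],e["top"],.098))
c=max(blobs(im["top"],"blue",bx["top"]),key=cv2.contourArea)
r=cv2.boxPoints(cv2.minAreaRect(c)); q=np.array([plane(P["top"],u,.0305) for u in r])
print(q.round(4).tolist(),[np.linalg.norm(q[i]-q[i-1]).round(4) for i in range(4)],q.mean(0))
a=cv2.resize(im["top"][140:240,195:295],None,fx=4,fy=4,interpolation=2)
s=cv2.resize(im["scene"][225:325,240:360],(480,400),interpolation=2)
cv2.imwrite("pics/c1.png",np.hstack([a[:,:320],s])[:,:,::-1])
E
```

```text
blue scene red 94.0 [298.7 249.8] (294, 241, 10, 20)
blue scene green 9.0 [329.  257.4] (327, 256, 5, 4)
blue scene blue 1737.5 [288.1 293.8] (251, 271, 71, 52)
blue top red 44.0 [250.2 188.9] (247, 185, 8, 9)
blue top green 4.5 [238.3 211.1] (237, 210, 4, 3)
blue top blue 1077.5 [236.3 168.2] (213, 147, 50, 41)
blue knob tri (array([0.60076053, 0.18943692, 0.09467012]), np.float64(0.0004149447563129449)) [0.60023075 0.1893207  0.098     ]
orange scene red 39.0 [216.  164.7] (212, 158, 8, 16)
orange top red 43.0 [391.5 207.1] (388, 204, 8, 8)
orange top green 6.0 [365.6 217.5] (364, 216, 4, 4)
orange knob tri (array([ 0.55337533, -0.1920011 ,  0.09143844]), np.float64(0.00023648855290020593)) [ 0.55297862 -0.19052063  0.098     ]
[[0.6904, 0.3048, 0.0305], [0.731, 0.1859, 0.0305], [0.6514, 0.1589, 0.0305], [0.6112, 0.2771, 0.0305]] [np.float64(0.084), np.float64(0.1256), np.float64(0.084), np.float64(0.1249)] [0.67100173 0.23165756 0.0305    ]
```

View pics/c1.png

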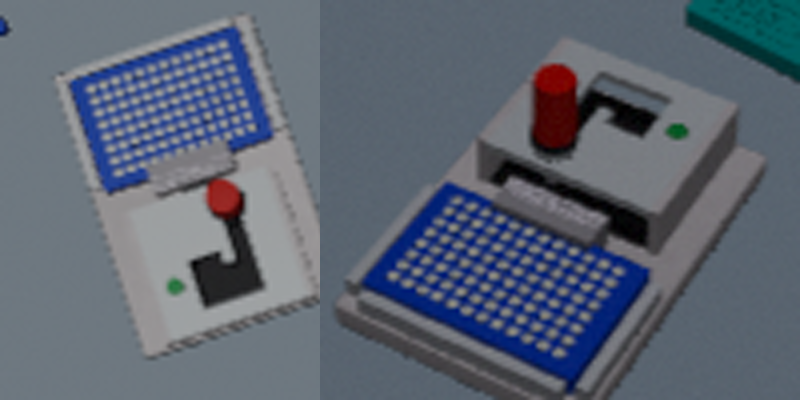

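The crop confirms it: the large blue plate lies in its holder, its knob is shut at the end of the J-slot, and the green dot sits beside the notch. The plate measures 84 x 125 mm. The offset from knob to plate comes out at 80 x 17 mm, which matches the text, and the holder yaw is 18.75°. Next I plan an arc to hover above the knob.

```bash
cat >> h.py <<'E'
def plan(s,goal,yaw,n):
    """constant tool shift (cm) and z turn (deg) per row to goal, tool down, x at yaw deg"""
    R0=R.from_quat(s["eef_rot"]); x,y=R0.as_matrix()[:2,0],0
    G=R.from_matrix(np.c_[[np.cos(yaw),np.sin(yaw),0],[np.sin(yaw),-np.cos(yaw),0],[0,0,-1]])
    w=(R0.inv()*G).as_rotvec()/n
    A=sum((R0*R.from_rotvec(w*k)).as_matrix() for k in range(n))
    return np.linalg.solve(A,np.array(goal)-s["tool_pos"])*100,np.degrees(w)
E
python3 - <<'E'
from h import *; from rig import env
s=env.read_state()
for n in(20,24): print(plan(s,[.6005,.1894,.19],np.radians(18.75),n))
E
```

```text
(array([ 0.15961618, -4.84182275,  0.21144765]), array([-4.50684192e-03,  2.58884382e-03, -4.74772800e+00]))
(array([ 0.16088531, -4.03419144,  0.17618028]), array([-3.75570160e-03,  2.15736985e-03, -3.95644000e+00]))
```

Request:
servo_tool(steps=[[-1,[0.16,-4.03,0.18],[0,0,-3.96]],[-1,[0.16,-4.03,0.18],[0,0,-3.96]],[-1,[0.16,-4.03,0.18],[0,0,-3.96]],[-1,[0.16,-4.03,0.18],[0,0,-3.96]],[-1,[0.16,-4.03,0.18],[0,0,-3.96]],[-1,[0.16,-4.03,0.18],[0,0,-3.96]],[-1,[0.16,-4.03,0.18],[0,0,-3.96]],[-1,[0.16,-4.03,0.18],[0,0,-3.96]],[-1,[0.16,-4.03,0.18],[0,0,-3.96]],[-1,[0.16,-4.03,0.18],[0,0,-3.96]],[-1,[0.16,-4.03,0.18],[0,0,-3.96]],[-1,[0.16,-4.03,0.18],[0,0,-3.96]]], force=30)

```text
t: 1.3
tool_pos: [0.5251, -0.2744, 0.2104]
eef_rot: [0.969, -0.246, -0.0, -0.0]
contact_force: [0.0, 0.4, -0.1]
gripper_width: 0.093
```

Request:
servo_tool(steps=[[-1,[0.16,-4.03,0.18],[0,0,-3.96]],[-1,[0.16,-4.03,0.18],[0,0,-3.96]],[-1,[0.16,-4.03,0.18],[0,0,-3.96]],[-1,[0.16,-4.03,0.18],[0,0,-3.96]],[-1,[0.16,-4.03,0.18],[0,0,-3.96]],[-1,[0.16,-4.03,0.18],[0,0,-3.96]],[-1,[0.16,-4.03,0.18],[0,0,-3.96]],[-1,[0.16,-4.03,0.18],[0,0,-3.96]],[-1,[0.16,-4.03,0.18],[0,0,-3.96]],[-1,[0.16,-4.03,0.18],[0,0,-3.96]],[-1,[0.16,-4.03,0.18],[0,0,-3.96]],[-1,[0.16,-4.03,0.18],[0,0,-3.96]],[-1,[0,0,0],[0,0,0]],[-1,[0,0,0],[0,0,0]],[-1,[0,0,0],[0,0,0]]])

```text
t: 2.8
tool_pos: [0.5994, 0.1876, 0.1892]
eef_rot: [0.987, 0.163, -0.0, 0.0]
contact_force: [0.7, 0.3, -0.6]
gripper_width: 0.093
```

```bash
python3 - <<'E'
from h import *; from rig import env
s=env.read_state(); p=env.camera_params("wrist"); im=env.snapshot("wrist")
cv2.imwrite("pics/w1.png",im[:,:,::-1]); np.savez("w1.npz",im=im,pose=p["pose"],mtx=p["mtx"],D=p["D"])
M=R.from_quat(s["eef_rot"]).as_matrix()
print(s["t"],s["tool_pos"],np.degrees(np.arctan2(M[1,0],M[0,0])),M[:,2]); print(np.round(p["pose"],4))
for k in("red","green","blue"):
  for c in blobs(im,k,(0,0,560,420),30): print(k,cv2.contourArea(c),c[:,0].mean(0),cv2.boundingRect(c))
E
```

```text
2.8 [0.59939447 0.18758644 0.18917483] 18.784451608960207 [-3.89261687e-04 -5.89343500e-04 -9.99999751e-01]
[[ 0.9469  0.3062  0.0978  0.5722]
 [ 0.3214 -0.9033 -0.2842  0.2684]
 [ 0.0013  0.3005 -0.9538  0.3403]
 [ 0.      0.      0.      1.    ]]
red 703.0 [283.1        208.41111111] (271, 191, 26, 36)
green 87.5 [239.19354839 147.87096774] (234, 143, 11, 11)
blue 7943.5 [353.523918   174.75398633] (316, 119, 85, 114)
blue 5143.0 [473.84591195  36.78616352] (439, 0, 70, 88)
```

View pics/w1.png

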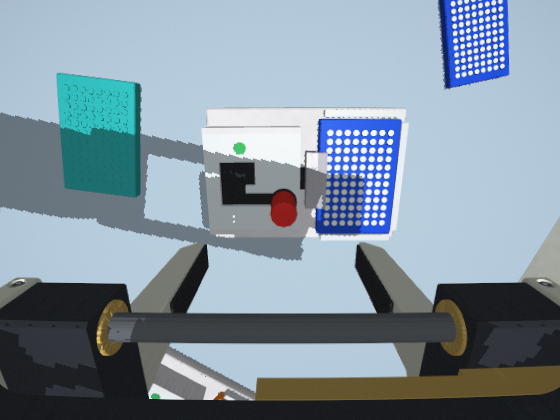

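The wrist view shows the shut knob at (284,213), the green dot at (239,148), the J-slot notch near (238,175), and the plate under the jaw on the right. I triangulate the knob top against the earlier views.

```bash
python3 - <<'E'
from h import *; from rig import env
w=dict(np.load("w1.npz")); T=env.camera_params("top"); S=env.camera_params("scene"); s=env.read_state()
rw=ray(w,(283.5,214)); 
print(plane(w,(283.5,214),.098)); print(tri(rw,ray(S,(298.5,245)))); print(tri(rw,ray(T,(250.2,189))))
dw,dt,ds=ray(w,(239.2,147.9)),ray(T,(238.5,211)),ray(S,(329,257.4))
print("dot",tri(dw,dt),tri(dw,ds),plane(w,(239.2,147.9),.048))
r=cv2.minAreaRect(max(blobs(w["im"],"blue",(300,100,420,245)),key=cv2.contourArea)); q=np.array([plane(w,u,.0305) for u in cv2.boxPoints(r)])
print(q.mean(0),(q-q[0]).round(4).tolist())
yaw=np.radians(18.75); ex=np.array([np.cos(yaw),np.sin(yaw)]); ey=np.array([-ex[1],ex[0]])
for k in (plane(w,(283.5,214),.098)[:2],[.6005,.1894]):
    d=k-s["tool_pos"][:2]; print("tool delta x,y cm",d@ex*100,-d@ey*100)
E
```

```text
[0.60090113 0.1908225  0.098     ]
(array([0.6013008 , 0.18974554, 0.09465219]), np.float64(1.035447817301271e-05))
(array([0.60083521, 0.18958237, 0.09408948]), np.float64(0.001052117104867711))
dot (array([0.54344839, 0.22548172, 0.04673349]), np.float64(0.0007841857696225534)) (array([0.54334472, 0.22576038, 0.04797991]), np.float64(0.0003096717256499686)) [0.54324577 0.22588093 0.048     ]
[0.67216145 0.23295669 0.0305    ] [[0.0, 0.0, 0.0], [-0.0414, 0.1188, 0.0], [0.0385, 0.144, 0.0], [0.0903, 0.0274, 0.0]]
tool delta x,y cm 0.23951239462398044 -0.29961848728276586
tool delta x,y cm 0.15580327061116034 -0.17781209709062773
```

Request:
servo_tool(steps=[[-1,[0.2,-0.2,1.5],[0,0,0]],[-1,[0,0,3],[0,0,0]],[-1,[0,0,3],[0,0,0]],[-1,[0,0,2],[0,0,0]],[-1,[0,0,1.2],[0,0,0]],[-1,[0,0,0.6],[0,0,0]],[-1,[0,0,0],[0,0,0]],[-1,[0,0,0],[0,0,0]]])

```text
t: 3.65
tool_pos: [0.6013, 0.1909, 0.0773]
eef_rot: [0.987, 0.163, 0.001, 0.0]
contact_force: [0.2, -0.5, 1.5]
gripper_width: 0.0927
```

```bash
python3 - <<'E'
from rig import env
import cv2
s=env.read_state();print(s["tool_pos"],s["contact_force"])
cv2.imwrite("pics/w2.png",env.snapshot("wrist")[:,:,::-1])
E
```

```text
[0.60133058 0.19086527 0.07733529] [ 0.2474668  -0.50409105  1.45307364]
```

View pics/w2.png

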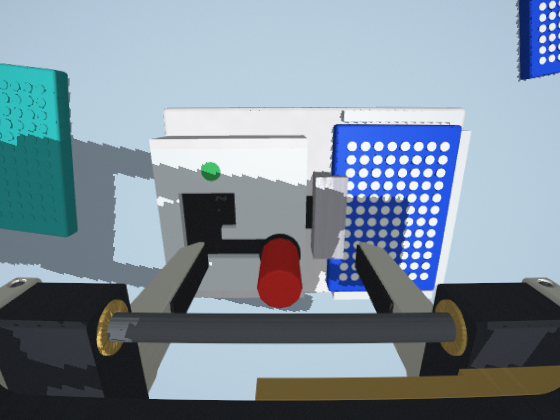

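The knob (280,270) sits centred between the open fingers, clear of the deck and jaw. Closing now.

Request:
servo_tool(steps=[[1,[0,0,0],[0,0,0]],[1,[0,0,0],[0,0,0]],[1,[0,0,0],[0,0,0]],[1,[0,0,0],[0,0,0]],[1,[0,0,0],[0,0,0]],[1,[0,0,0],[0,0,0]],[1,[0,0,0],[0,0,0]],[1,[0,0,0],[0,0,0]]], force=30)

```text
t: 4.5
tool_pos: [0.6005, 0.191, 0.0764]
eef_rot: [0.987, 0.164, -0.0, -0.0]
contact_force: [-0.2, -0.3, -0.1]
gripper_width: 0.0336
```

Request:
servo_tool(steps=[[1,[0,0,0],[0,0,0]],[1,[0,0,0],[0,0,0]],[1,[0,0,0],[0,0,0]],[1,[0,0,0],[0,0,0]]])

```text
t: 4.9
tool_pos: [0.6003, 0.1908, 0.0764]
eef_rot: [0.987, 0.164, -0.0, 0.0]
contact_force: [-1.7, -0.0, 2.1]
gripper_width: 0.0241
```

Request:
servo_tool(steps=[[1,[-0.3,0,0],[0,0,0]],[1,[-0.5,0,0],[0,0,0]],[1,[-0.5,0,0],[0,0,0]],[1,[-0.5,0,0],[0,0,0]],[1,[-0.5,0,0],[0,0,0]],[1,[-0.5,0,0],[0,0,0]],[1,[-0.5,0,0],[0,0,0]],[1,[-0.5,0,0],[0,0,0]],[1,[-0.5,0,0],[0,0,0]],[1,[-0.5,0,0],[0,0,0]],[1,[-0.5,0,0],[0,0,0]],[1,[0,0,0],[0,0,0]],[1,[0,0,0],[0,0,0]]])

```text
t: 6.2
tool_pos: [0.5512, 0.174, 0.0765]
eef_rot: [0.987, 0.164, 0.001, -0.0]
contact_force: [7.6, 3.3, -6.8]
gripper_width: 0.0231
```

```bash
python3 - <<'E'
from rig import env
import cv2
import numpy as np
s=env.read_state();d=(s["tool_pos"]-[.6003,.1908,.0764])[:2]*1000;y=np.radians(18.75)
print(d@[np.cos(y),np.sin(y)],d@[-np.sin(y),np.cos(y)],s["contact_force"])
cv2.imwrite("pics/w3.png",env.snapshot("wrist")[:,:,::-1])
E
```

```text
-51.92439525135193 -0.0911586117192495 [ 7.58752554  3.3052635  -6.84170544]
```

View pics/w3.png

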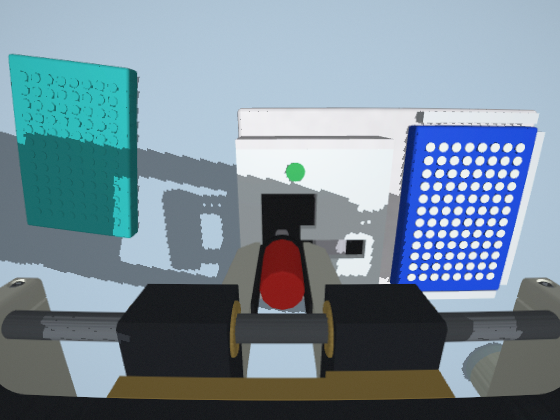

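The knob is drawn 52 mm (x≈-18), the jaw is off the plate, and the plate is still in place. Next comes the sideways move.

Request:
servo_tool(steps=[[1,[0,-0.3,0],[0,0,0]],[1,[0,-0.3,0],[0,0,0]],[1,[0,-0.3,0],[0,0,0]],[1,[0,-0.3,0],[0,0,0]],[1,[0,-0.3,0],[0,0,0]],[1,[0,-0.3,0],[0,0,0]],[1,[0,-0.3,0],[0,0,0]],[1,[0,-0.3,0],[0,0,0]],[1,[0,-0.3,0],[0,0,0]],[1,[0,0,0],[0,0,0]],[1,[0,0,0],[0,0,0]]])

```text
t: 7.35
tool_pos: [0.5426, 0.1997, 0.0765]
eef_rot: [0.987, 0.164, 0.001, -0.0]
contact_force: [6.9, 2.8, -7.0]
gripper_width: 0.0231
```

```bash
python3 - <<'E'
from rig import env
import cv2
import numpy as np
s=env.read_state();d=(s["tool_pos"]-[.6003,.1908,.0764])[:2]*1000;y=np.radians(18.75)
print(d@[np.cos(y),np.sin(y)],d@[-np.sin(y),np.cos(y)],s["contact_force"],s["gripper_width"])
cv2.imwrite("pics/w4.png",env.snapshot("wrist")[:,:,::-1])
E
```

```text
-51.77464521315547 27.02434747289221 [ 6.89391026  2.79320851 -7.03610484] 0.02309794270239899
```

View pics/w4.png

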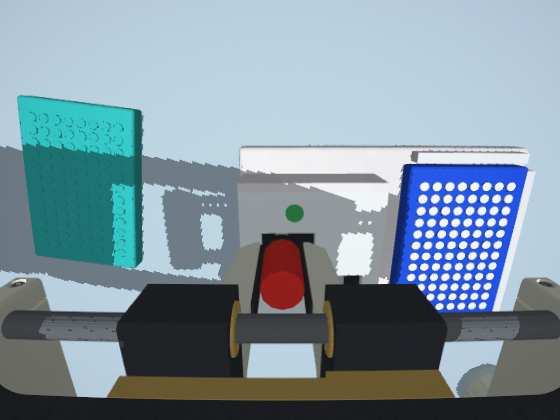

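The sideways move came to 27.0 mm with no slip. I ease it forward into the notch, then release.

Request:
servo_tool(steps=[[1,[0.4,0,0],[0,0,0]],[1,[0.4,0,0],[0,0,0]],[1,[0.4,0,0],[0,0,0]],[1,[0.3,0,0],[0,0,0]],[1,[0,0,0],[0,0,0]],[1,[0,0,0],[0,0,0]]])

```text
t: 8.0
tool_pos: [0.5565, 0.2044, 0.0765]
eef_rot: [0.987, 0.164, 0.001, -0.0]
contact_force: [5.1, 3.0, -5.8]
gripper_width: 0.0236
```

```bash
python3 - <<'E'
from rig import env
import numpy as np
s=env.read_state();d=(s["tool_pos"]-[.6003,.1908,.0764])[:2]*1000;y=np.radians(18.75)
print(d@[np.cos(y),np.sin(y)],d@[-np.sin(y),np.cos(y)],s["contact_force"],s["gripper_width"])
E
```

```text
-37.11872975544796 26.917759695651064 [ 5.10045045  3.00583218 -5.77438093] 0.02362175745354622
```

Request:
servo_tool(steps=[[-1,[0,0,0],[0,0,0]],[-1,[0,0,0],[0,0,0]],[-1,[0,0,0],[0,0,0]],[-1,[0,0,0],[0,0,0]],[-1,[0,0,0],[0,0,0]],[-1,[0,0,0],[0,0,0]],[-1,[0,0,0],[0,0,0]],[-1,[0,0,0],[0,0,0]],[-1,[0,0,-1],[0,0,0]],[-1,[0,0,-2.5],[0,0,0]],[-1,[0,0,-3],[0,0,0]],[-1,[0,0,-3],[0,0,0]],[-1,[0,0,-2.5],[0,0,0]],[-1,[0,0,0],[0,0,0]],[-1,[0,0,0],[0,0,0]]])

```text
t: 9.5
tool_pos: [0.556, 0.2043, 0.1972]
eef_rot: [0.987, 0.164, 0.001, 0.0]
contact_force: [0.6, -0.4, 0.0]
gripper_width: 0.0932
```

```bash
python3 - <<'E'
from h import *; from rig import env
s=env.read_state(); print(s["t"],s["tool_pos"],s["contact_force"],s["gripper_width"])
w=env.camera_params("wrist"); im=env.snapshot("wrist"); cv2.imwrite("pics/w5.png",im[:,:,::-1])
K=np.array([.601,.190]); y=np.radians(18.75); E=np.array([[np.cos(y),np.sin(y)],[-np.sin(y),np.cos(y)]])
for c in blobs(im,"red",(0,0,560,420),100):
    x,v,ww,h=cv2.boundingRect(c); print((x,v,ww,h)); k=plane(w,(x+ww/2-.5,v+h-ww/2),.098)[:2]
    print("knob in notch frame mm",E@(k-K)*1000+[34,-27])
for c in blobs(im,"blue",(0,0,560,420),3000):
    if cv2.contourArea(c)<4000: continue
    q=cv2.boxPoints(cv2.minAreaRect(c)); print("blue",plane(w,q.mean(0),.0305))
t=env.snapshot("top"); T=env.camera_params("top")
for c in blobs(t,"red",(330,150,430,245),10): print("orange knob top px",c[:,0].mean(0))
E
```

```text
9.5 [0.55602592 0.20429277 0.19719156] [ 0.64389125 -0.39413581  0.03815289] 0.09321832745474622
(273, 192, 25, 35)
knob in notch frame mm [0.07181361 0.38688913]
blue [0.66992766 0.23585114 0.0305    ]
blue [0.72007492 0.40481482 0.0305    ]
orange knob top px [391.5        207.13636364]
```

View pics/w5.png

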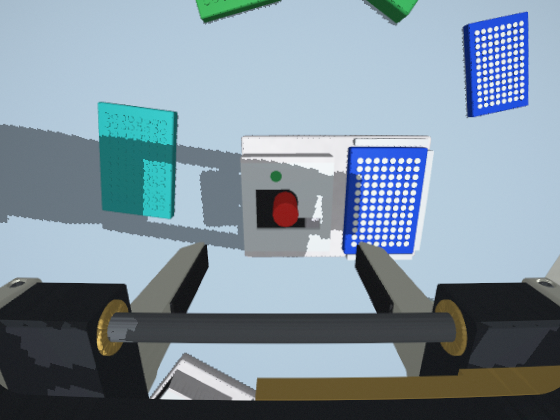

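The picture shows the knob at (286,212), parked in the notch at (0.1, 0.4) mm. The jaw is clear of the plate, the plate lies in its holder, and the orange knob is unchanged at (391.5,207.1). Handing in.

```bash
python3 -c "
from rig import env
print(env.hand_in())"
```

```text
the job is handed in; nothing more can be done
None
```

The blue plate's clamp is parked open: I drew its red knob back about 52 mm, moved it 27 mm sideways, eased it into the notch and let go. The job was handed in at about 9.6 s, against the 32 s limit.

**Knob:** after release it measured (0.1, 0.4) mm from the notch point, with the gripper open and lifted clear.

**Plate:** it still lies in its holder with the jaw off it. My last estimate of its centre differs from the first by about 1 mm along x and 4 mm along y. Some of that is measurement error, because the earlier wrist view already differed from the first by about 1 mm on each axis. I did not check it further.

**Orange knob:** it did not move; its position in the top camera picture is the same as at the start.

**Height check:** the triangulated height of the knob top came out at 94–95 mm rather than the stated 98 mm. That is rough pixel picking and did not affect the grasp. No other check disagreed.

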